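# Hang the lift-off gate on the sample guard and swing it shut

### The arm

A 6-joint arm with a two-finger parallel gripper is mounted at the origin on a cart in front of the work surface, level with it; the furniture and walls round the work are solid. World frame = base frame: x ahead of the robot, y to its left, z up, the work surface at z = 0. Lengths are in m, angles in rad, forces in N, time in s.
With the tool pointing down it reaches from about 0.3 to 0.875 m from the base axis. Payload 6.4 kg.
Tool frame: the origin (TCP) lies at the very end of the fingers, on their centre line; the grasp point (between the pads) lies 19 mm behind it; x points along the fingers, y is the direction in which the jaws open and shut, and the axes are right-handed (so a half turn about x gives the same grasp; the last joint's range is limited). The gripper opens to 85 mm and grips with 20 to 120 N. Pads are 22 mm wide; open, the fingers measure 114 mm over their backs; the gripper's body (76 mm by 85 mm) begins 54 mm behind the grasp point. The pads swing forward as they close: fully open they stand 13 mm farther back than shut.
Start: joints at [-1.375, 0.181, 1.607, -0, 1.354, -0.206], TCP at [0.225, -0.529, 0.231] pointing down, gripper open.
Joint ranges: [-2.99, 2.99], [-0.89, 2.07], [0.3, 2.58], [-1.14, 4.28], [0, 2.63], [-3.12, 3.12]. Speed limits (rad/s): [2.57, 2.57, 3.01, 3.14, 3.14, 3.14].

### API

Orientations are given as a unit quaternion [w, x, y, z].
In Python, from bench import status, optics, hand_in gives the robot as it stands. The module is installed in compiled form; this text tells all that it offers.
- The arm moves only by the shell command python3 -m jog 'ROWS'. ROWS is JSON, one flat list of numbers, 5 for each row, row after row: the shift along the tool's x, y, z in mm, then the turn about the tool's x in degrees, then the opening in per cent of the stroke, from 0 (shut) to 100 (fully open). In form: [tx, ty, tz, yaw, gripper, tx, ty, tz, yaw, gripper, ...]. A call has exactly 5 rows; each row is the pose to reach, as a shift and turn from the pose commanded when the call began, along the tool's axes at that moment; what a row does not reach only later rows make up. A row lasts 1/10 s, in which the tool goes at most 50 mm and 8.59 degrees, less where a joint would pass 70% of its speed; a pose out of reach is approached as far as the arm can. A call with a gripper value outside its range is refused whole. The fingers move at their own pace and stop on an object; the grip force is fixed at half the most. Time passes only in rows, so rows that repeat a pose let the fingers close, or fill a call up. It gives the time, the measured TCP pose, the force and the opening at its end, in the units of the state.
- status.get_obs(): the state, without advancing time (a new reading comes with each control period).
- optics.camera(name): name is "scene" or "top"; returns the picture (480x640x3 uint8, red, green, blue); there is no depth.
- optics.get_calibration(name): a dict with "vertical_fov" (degrees; the focal length in pixels is half the picture's height over the tangent of half this angle, whatever the lens; pixels are square), "cx", "cy" (the principal point, pixels), "extrinsics" (4x4, takes a point from camera to world coordinates). Camera axes: x right, y up, looking along -z (the intrinsics and any distortion apply to the point x, -y, -z); pixel columns grow to the right and rows downward; lengths in m; the calibration is good to about 2 mm. A picture is of the moment at which its call begins. get_calibration takes no time and is no camera call.
- hand_in(): hands the job in, once; it reports no verdict.
The state is a dict: "time_s": time; "q": joint angles; "dq": joint speeds; "joint_efforts": joint torques, N m; "eef_pos": TCP position; "eef_rot": TCP orientation; "wrist_force": force on the tool from outside, world axes, zero at the start; "torque": the same for the moment, N m; "opening": opening from 0.0 (shut) to 1.0 (fully open).
Only numpy, scipy, OpenCV 4.12 (cv2) and the standard library are available. Lean on these libraries where they do the work, as an engineer would, in place of code of your own. Each camera call takes 0.05 s, during which the arm holds its last target. There are 200 camera calls.

### The job

Push the sample jar that stands in the mouth of the three-sided guard back along the worktop until all of it is inside the guard; slide it, do not lift it or tip it over. Lift the loose gate out of its rest, lower both its knuckles fully down onto the two pintle pins of the guard, and swing the gate shut against the stop strip. Leave the other things on the worktop where they are.

Things in the scene. Friction and masses are not known exactly. Their poses are not given: they have to be found in the camera images.
- guard: Fixed guard of grey sheet metal, open at top and front: walls 100 mm high, 190 mm apart inside, 140 mm deep; square posts 116 mm high at both sides of the mouth; no floor. Origin on the worktop, mid-mouth; x points in, y left when looking in, z up. Hinge at the left post; stop strip before the right post (face at x = -19, y = -92 to -106 mm). The gate opens outward (-x).
- pintle_lo (a point): Foot of the lower pintle pin, at guard x = -24, y = +99, z = 20 mm, on a lug 20 mm wide and 6 mm thick that juts from the left post; the knuckle comes to rest here. The steel pin is 10 mm in diameter, stands 18 mm above this point and tapers to 3 mm over its upper 8 mm. Axes as the guard's.
- pintle_hi (a point): Foot of the upper pintle pin: equal pin and lug, 72 mm above the lower. As the upper lug (underside at z = 86 mm) overhangs the lower pin (tip at z = 38 mm), the gate must come in from the side with its underside 20 to 46 mm above the lower lug, and only then go down.
- gate: Loose upright gate, aluminium frame with grey panel, 0.3 kg: leaf 10 mm thick, 105 mm high, from 14 to 190 mm along the gate's -y. Origin on the knuckle axis at the underside (level with the leaf's); z up. Hung and shut, its axes are parallel to the guard's; opened, it is turned clockwise seen from above. It turns freely on the pins with a little play and stays where left.
- knuckle_lo (a point): Underside of the lower knuckle, on its axis (= gate origin). Each knuckle is a steel ring of 24 mm outside diameter, 14 mm bore, 18 mm high, open at both ends. Seated, this point coincides with pintle_lo.
- knuckle_hi (a point): Underside of the upper knuckle, 72 mm above the lower; seated, it coincides with pintle_hi.
- gate_tab (a point): Grip tab standing on the gate's top edge, over its centre of mass: 12 mm thick (along gate x), 44 mm wide (along gate y). The point is in its middle, at gate y = -91, z = 122 mm; the tab rises from z = 105 to z = 140 mm. Pinch it from above across the 12 mm.
- gate_edge (a point): Point in the gate's free end stile, at gate y = -183, z = 52.5 mm, at mid thickness.
- rest: Fixed rest in which the gate stands upright at the start: grey base plate 80 x 150 x 8 mm with four small dark cheeks 30 mm high above the plate (tops at z = 37 mm), forming a 14 mm wide slot along its y axis. Origin under its centre. The gate stands on the plate (underside at z = 8 mm) with its knuckles past the +y end; lift it 40 mm to clear.
- jar: Sample jar with black cap, round, 54 mm in diameter, 80 mm high, standing upright partly in the guard's mouth at the start. Origin at the centre of its underside.
- grease_tin: Bystander: round tin, 64 mm in diameter, 33 mm high, between rest and guard, in front of the fixed chiller (a solid box 350 mm high; front face at world x = 0.59, from y = -0.20 to 0.10), which the arm must keep clear of.
- ring_nut: Bystander: large threaded ring nut, 68 mm in diameter, 34 mm high, near the front between rest and guard.
- oil_jar: Bystander: jar with yellow cap, 56 mm in diameter, 90 mm high, on the left.
- spanner: Bystander: flat combination spanner 191 mm long, 7 mm high, lying at the left.

How it is judged:
At the end, for the whole second after the job is handed in: The jar stands upright, wholly inside the guard; both knuckles are down on their pins (within 5 mm sideways of the pin axis, 4 mm of the lug); the gate is upright and shut, its free end at most 18 mm from where it meets the stop strip; gate and jar are at rest (x of jar in the frame of guard between 0.02 and 0.135 m and y of jar in the frame of guard between -0.09 and 0.09 m and angle between each of jar, gate's own z axis and vertical below 0.1 rad and horizontal distance between knuckle_lo and pintle_lo below 0.005 m and horizontal distance between knuckle_hi and pintle_hi below 0.005 m and z of knuckle_lo in the frame of pintle_lo below 0.004 m and z of knuckle_hi in the frame of pintle_hi below 0.004 m and x of gate_edge in the frame of guard above -0.042 m and y of gate_edge in the frame of guard below -0.07 m and linear speed of each of gate, jar below 0.02 m/s); the robot touches nothing.
It fails at once if the jar is lifted or tipped over (height (world z) of jar above 0.02 m or angle between jar's own z axis and vertical above 0.6 rad).
It fails at once if a bystander is moved more than 30 mm (distance of any of grease_tin, ring_nut, oil_jar, spanner from where it was at the start of the episode above 0.03 m).
It also fails if it takes over 67 s, if anything falls off the work surface, if the arm or the gripper's body presses on something with over 40 N, if the wrist force passes 120 N, or if a joint passes its speed limit or range.

## Working session

There is one attempt and no reset: what is moved stays moved. The work goes in short steps, Python scripts to look and compute and a shell command to move; the robot and the scene stay as the last step left them, time stands still between calls to the robot, and variables do not carry over. Pictures are saved under pics/ and viewed, on a budget of 10 in all, crops included, one or two more only if the job needs it, and the job is handed in when it is done.

```bash
mkdir -p pics; python3 - <<'E'
from bench import status, optics
import cv2
print(status.get_obs())
for n in("scene","top"):
    c=optics.get_calibration(n);print(n,c)
    cv2.imwrite(f"pics/{n}0.png",optics.camera(n)[:,:,::-1])
E
```

```text
{'time_s': 0.0, 'q': array([-1.37530722e+00,  1.81516979e-01,  1.60799048e+00,  1.30351068e-05,
        1.35380234e+00, -2.06307635e-01]), 'dq': array([ 0.00120599, -0.00154412, -0.00047656, -0.0006761 , -0.00019646,
       -0.00078558]), 'joint_efforts': array([ 3.86422953e-04, -4.44872725e+01, -3.51335549e+01, -1.88787812e-04,
        9.09669092e-03, -1.62850000e-05]), 'eef_pos': array([ 0.22477514, -0.52865723,  0.23040615]), 'eef_rot': array([ 0.14049486,  0.69289297,  0.141709  , -0.6928774 ]), 'wrist_force': array([-0.14856198,  0.56880366,  0.77129856]), 'torque': array([-0.00383349, -0.01006699,  0.01378644]), 'opening': 1.0051009966793807}
scene {'vertical_fov': 56.76004230275033, 'cx': 314.04546000778373, 'cy': 234.34142752512474, 'extrinsics': array([[-0.7464168 ,  0.33908493, -0.57261102, -0.05660694],
       [-0.6650067 , -0.41245936,  0.62261012,  0.64795377],
       [-0.02506106,  0.84551682,  0.53336035,  0.63623452],
       [ 0.        ,  0.        ,  0.        ,  1.        ]])}
top {'vertical_fov': 51.10811280798107, 'cx': 335.15350801536704, 'cy': 244.3800738251648, 'extrinsics': array([[ 0.00523681,  0.99652211, -0.0831641 ,  0.38477524],
       [-0.99994599,  0.00447181, -0.00938225,  0.01174823],
       [-0.00897772,  0.08320874,  0.9964917 ,  1.43508996],
       [ 0.        ,  0.        ,  0.        ,  1.        ]])}
```

View pics/scene0.png

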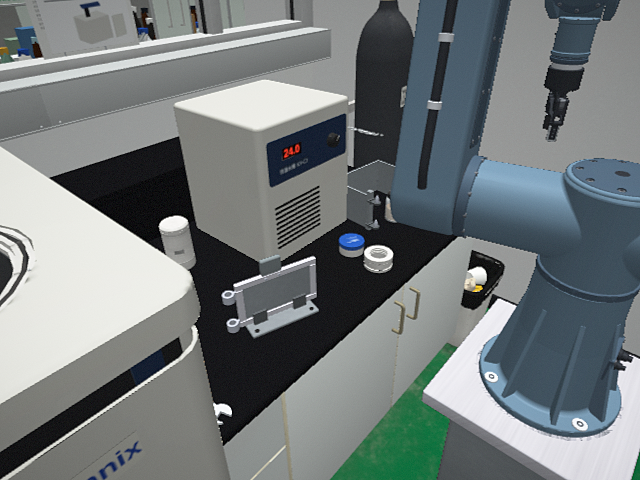

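View pics/top0.png

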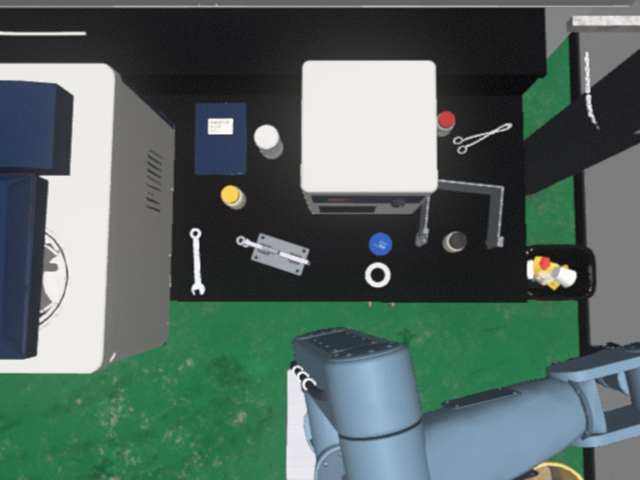

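The scene view shows the gate in its rest around (275,295), the guard's left post and lugs around (375,205), and the rest of the guard hidden by the arm. The top view shows the guard mouth posts at (421,238) and (494,242), the jar at (455,242), the gate along (243,241)–(308,262), the tin at (380,243), and the nut at (377,275).

```bash
cat > h.py <<'E'
import numpy as np
from bench import optics,status
def ray(n,u,v):
    c=optics.get_calibration(n);f=240/np.tan(np.radians(c["vertical_fov"]/2));T=np.array(c["extrinsics"])
    return T[:3,3],T[:3,:3]@np.array([(u-c["cx"])/f,-(v-c["cy"])/f,-1])
def pz(n,u,v,z):
    o,d=ray(n,u,v);return o+d*(z-o[2])/d[2]
def proj(n,p):
    c=optics.get_calibration(n);f=240/np.tan(np.radians(c["vertical_fov"]/2));T=np.array(c["extrinsics"])
    q=T[:3,:3].T@(np.array(p)-T[:3,3]);return c["cx"]+f*q[0]/-q[2],c["cy"]-f*q[1]/-q[2]
def tri(u1,v1,u2,v2):
    (a,d),(b,e)=ray("top",u1,v1),ray("scene",u2,v2)
    s=np.linalg.lstsq(np.c_[d,-e],b-a,rcond=None)[0];p,q=a+d*s[0],b+e*s[1]
    return (p+q)/2,np.linalg.norm(p-q)
E
python3 - <<'E'
import cv2,numpy as np
t=cv2.imread("pics/top0.png");s=cv2.imread("pics/scene0.png")
R=lambda i,k:cv2.resize(i,None,fx=k,fy=k,interpolation=cv2.INTER_CUBIC)
# gamma for darks
a=R(t[225:285,230:320],4); b=R(t[175:255,410:510],4)
c=R(s[250:345,215:325],3); d=R(s[155:255,340:420],3)
W=np.zeros((620,780,3),np.uint8)
for im,x,y in((a,0,0),(b,370,0),(c,0,320),(d,370,320)):
    h,w=im.shape[:2];h=min(h,620-y);W[y:y+h,x:x+w]=im[:h]
cv2.imwrite("pics/z.png",W[:600])
E
```

```text
(no output)
```

View pics/z.png

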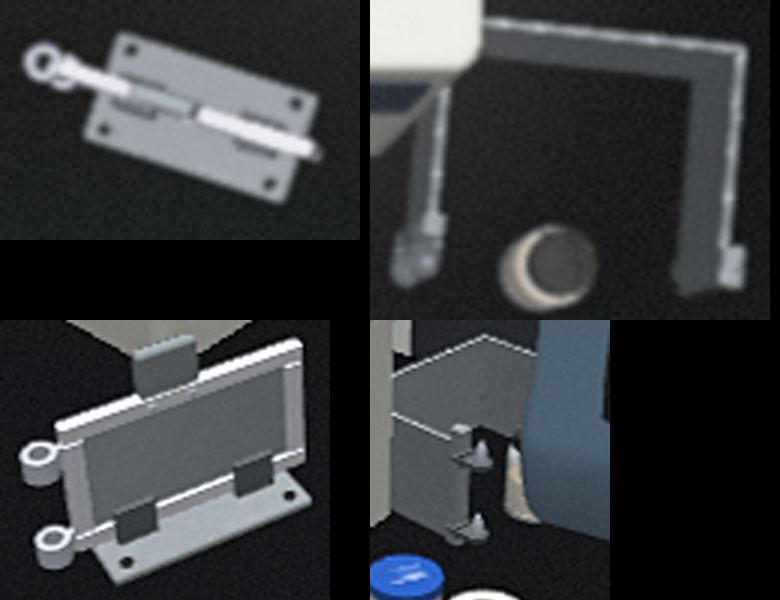

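```bash
python3 - <<'E'
from h import *
np.set_printoptions(precision=4,suppress=True)
print("Kup top",pz("top",240.4,240.1,.098),"scene",pz("scene",227.3,294.7,.098),"Klo scene",pz("scene",232.3,322,.026))
print("tab top",pz("top",269.8,249.8,.148),"far",pz("top",305.9,261.6,.113), "scene tab top", pz("scene",215+166/3-.3,250+19/3-.3,.148))
print("posts R",pz("top",500.3,241.4,.116),"L",pz("top",425.1,230.6,.116),"cornerR",pz("top",502.6,186.6,.1),"wall post",pz("top",410+(745-370)/4-.4,236,.1))
print("back wall pts",pz("top",410+(490-370)/4-.4,175+22/4-.4,.1),pz("top",410+(740-370)/4-.4,175+47/4-.4,.1))
print("left wall pts",pz("top",410+(444-370)/4-.4,175+95/4-.4,.1),pz("top",410+(434-370)/4-.4,175+205/4-.4,.1))
print("right wall pts",pz("top",410+(741-370)/4-.4,175+55/4-.4,.1),pz("top",410+(729-370)/4-.4,175+240/4-.4,.1))
print("pins scene hi",pz("scene",377,196.3,.110),"lo",pz("scene",376,220.3,.038))
print("pin top",pz("top",410+(415-370)/4-.4,175+248/4-.4,.11))
print("jar cap",pz("top",410+(562-370)/4-.4,175+262/4-.4,.08))
print("tin",pz("top",380,243.5,.033),"nut",pz("top",377,275,.034))
E
```

```text
Kup top [0.5067 0.2783 0.098 ] scene [0.5058 0.2826 0.098 ] Klo scene [0.5075 0.2805 0.026 ]
tab top [0.4774 0.192  0.148 ] far [0.4492 0.1011 0.113 ] scene tab top [0.481  0.1901 0.148 ]
posts R [ 0.5047 -0.4103  0.116 ] L [ 0.5324 -0.213   0.116 ] cornerR [ 0.654  -0.4248  0.1   ] wall post [ 0.5206 -0.4238  0.1   ]
back wall pts [ 0.6712 -0.256   0.1   ] [ 0.6547 -0.4235  0.1   ]
left wall pts [ 0.6213 -0.2246  0.1   ] [ 0.547  -0.2172  0.1   ]
right wall pts [ 0.6492 -0.424   0.1   ] [ 0.5243 -0.4132  0.1   ]
pins scene hi [ 0.5052 -0.2042  0.11  ] lo [ 0.5054 -0.2062  0.038 ]
pin top [ 0.5171 -0.2026  0.11  ]
jar cap [ 0.511  -0.3067  0.08  ]
tin [ 0.5048 -0.1007  0.033 ] nut [ 0.4167 -0.092   0.034 ]
```

```bash
cat >> h.py <<'E'
from scipy.spatial.transform import Rotation as Ro
def go(p,jaw=None,show=True):
    """tool shift mm to reach p and yaw deg so that tool y lies along world angle jaw (mod 180)"""
    o=status.get_obs();w,x,y,z=o["eef_rot"];R=Ro.from_quat([x,y,z,w]).as_matrix()
    t=R.T@(np.array(p)-o["eef_pos"])*1000;a=np.degrees(np.arctan2(R[1,1],R[0,1]))
    yaw=0 if jaw is None else -((jaw-a+90)%180-90)
    print("t",o["time_s"],"pos",o["eef_pos"].round(4),"yang",round(a,1),"q6",o["q"][5].round(2),"F",o["wrist_force"].round(1),"op",round(o["opening"],3),"x",R[:,0].round(3),"z",R[:,2].round(3),"-> shift",t.round(1),"yaw",round(yaw,1))
E
python3 -c "
from h import *
go([.411,-.297,.231],84.5)"
```

```text
t 0.1 pos [ 0.2248 -0.5287  0.2305] yang -67.0 q6 -0.21 F [ 0.   0.3 -0. ] op 0.998 x [-0.     0.002 -1.   ] z [-0.92  -0.391 -0.   ] -> shift [-2.000e-01 -1.404e+02 -2.620e+02] yaw 28.5
```

```bash
python3 -m jog '[0,-100,-187,29,35, 0,-100,-187,29,35, 0,-100,-187,29,35, 0,-100,-187,29,35, 0,-100,-187,29,35]'
python3 -c "
from h import *
go([.411,-.297,.030],84.5)"
```

```text
time_s: 0.6
eef_pos: [0.3597, -0.3603, 0.2309]
eef_rot: [-0.037, 0.706, -0.036, -0.706]
wrist_force: [-0.7, -0.9, -0.5]
opening: 0.349
t 0.6 pos [ 0.3597 -0.3603  0.2309] yang -95.9 q6 0.65 F [-0.7 -0.9 -0.5] op 0.349 x [ 0.     0.002 -1.   ] z [-0.995  0.103 -0.   ] -> shift [201.  -67.9 -44.4] yaw -0.4
```

```bash
python3 -m jog '[40,-30,-20,0,35, 80,-60,-44,0,35, 125,-68,-44,0,35, 165,-68,-44,0,35, 201,-68,-44,0,35]'
python3 - <<'E'
from h import *
import cv2
s=optics.camera("scene")[:,:,::-1];t=optics.camera("top")[:,:,::-1]
cv2.imwrite("pics/s1.png",s);cv2.imwrite("pics/t1.png",t)
R=lambda i,k:cv2.resize(i,None,fx=k,fy=k,interpolation=cv2.INTER_CUBIC)
W=np.zeros((600,800,3),np.uint8)
a=R(t[180:280,410:510],4);b=R(s[155:255,340:440],4)
W[:400,:400]=a;W[:400,400:]=b;cv2.imwrite("pics/z1.png",W[:400])
go([.411,-.297,.030],84.5)
E
```

```text
time_s: 1.1
eef_pos: [0.4082, -0.2991, 0.0277]
eef_rot: [0.037, -0.706, 0.036, 0.707]
wrist_force: [0.2, -0.2, -0.2]
opening: 0.346
t 1.2 pos [ 0.4055 -0.2969  0.0252] yang -96.0 q6 0.81 F [-0.2  0.9  0.3] op 0.349 x [-0.007  0.009 -1.   ] z [-0.995  0.104  0.008] -> shift [-4.9 -0.5 -5.5] yaw -0.5
```

View pics/z1.png

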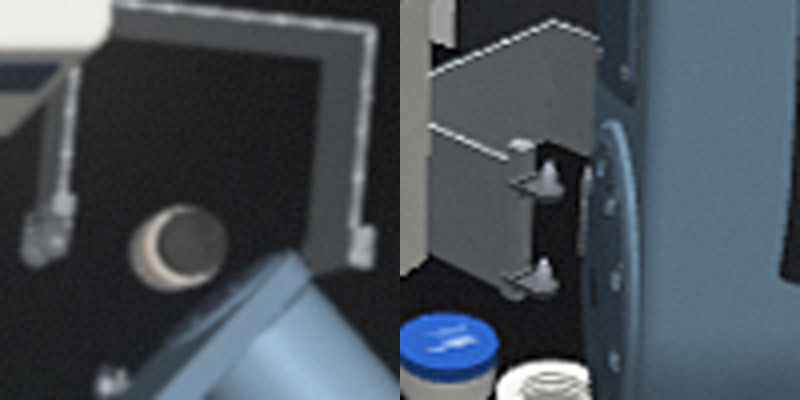

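```bash
python3 -m jog '[-4,0,-20,0,35, -4,0,-40,0,35, -4,0,-52,0,35, -4,0,-58,0,35, -4,0,-64,0,35]'
python3 -c "
from h import *
go([.5538,-.3108,.030],84.5)"
```

```text
time_s: 1.7
eef_pos: [0.4727, -0.3079, 0.035]
eef_rot: [-0.037, 0.706, -0.037, -0.706]
wrist_force: [0.8, -0.1, 0.5]
opening: 0.349
t 1.7 pos [ 0.4727 -0.3079  0.035 ] yang -96.0 q6 0.89 F [ 0.8 -0.1  0.5] op 0.349 x [ 0. -0. -1.] z [-0.995  0.104 -0.   ] -> shift [  5.   -5.5 -81. ] yaw -0.5
```

```bash
python3 -m jog '[3,-4,-6,0,35, 3,-4,-12,0,35, 3,-4,-20,0,35, 3,-4,-28,0,35, 3,-4,-36,0,35]'; python3 -m jog '[0,0,-9,0,35, 0,0,-18,0,35, 0,0,-27,0,35, 0,0,-36,0,35, 0,0,-45,0,35]'
python3 - <<'E'
from h import *
import cv2
s=optics.camera("scene")[:,:,::-1];t=optics.camera("top")[:,:,::-1]
cv2.imwrite("pics/s2.png",s);cv2.imwrite("pics/t2.png",t)
R=lambda i,k:cv2.resize(i,None,fx=k,fy=k,interpolation=cv2.INTER_CUBIC)
cv2.imwrite("pics/z2.png",np.hstack([R(t[170:290,400:520],3),R(s[155:255,340:440],3.6)]))
go([.5538,-.3108,.030],84.5)
E
```

```text
time_s: 2.2
eef_pos: [0.5093, -0.3076, 0.0312]
eef_rot: [-0.037, 0.706, -0.037, -0.706]
wrist_force: [-2.1, -1.0, 0.6]
opening: 0.348
time_s: 2.7
eef_pos: [0.5541, -0.3122, 0.0312]
eef_rot: [0.037, -0.706, 0.037, 0.706]
wrist_force: [-1.2, -0.2, 0.6]
opening: 0.346
t 2.8 pos [ 0.5548 -0.3124  0.0315] yang -95.9 q6 0.98 F [-0.8  0.5 -0.2] op 0.347 x [ 0.001 -0.001 -1.   ] z [-0.995  0.104 -0.001] -> shift [ 1.5 -1.5  1.1] yaw -0.4
```

View pics/z2.png

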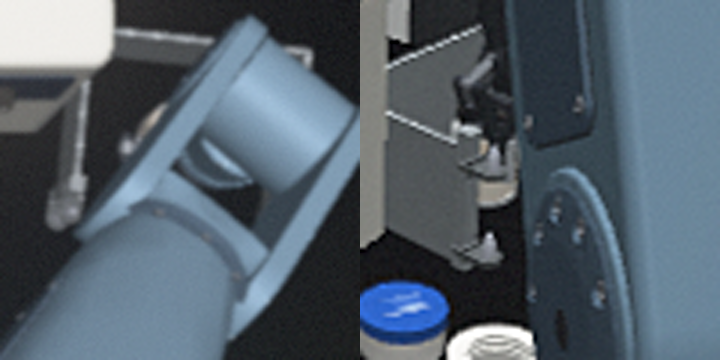

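The jar sits well inside the guard: its body shows behind the left wall in the scene crop, around (495,185). I'll back out and go to the gate.

```bash
python3 -m jog '[0,0,45,0,35, 0,0,90,0,35, 0,0,120,0,35, -45,0,120,0,35, -95,0,120,0,60]'; python3 -m jog '[-48,0,0,0,100, -90,0,0,0,100, -90,0,0,-8,100, -90,0,0,-16,100, -90,0,0,-24,100]'
python3 -c "
from h import *
go([.479,.192,.20],-17.8)"
```

```text
time_s: 3.3
eef_pos: [0.4317, -0.2981, 0.1254]
eef_rot: [0.039, -0.705, 0.036, 0.707]
wrist_force: [0.8, -1.3, 0.4]
opening: 0.511
time_s: 3.8
eef_pos: [0.4342, -0.2998, 0.2171]
eef_rot: [0.113, 0.698, 0.112, -0.698]
wrist_force: [-0.0, -0.9, 0.2]
opening: 1.001
t 3.8 pos [ 0.4342 -0.2998  0.2171] yang -71.7 q6 0.42 F [-0.  -0.9  0.2] op 1.001 x [ 0.001 -0.001 -1.   ] z [-0.949 -0.315 -0.001] -> shift [  16.6 -452.7 -197.3] yaw -53.9
```

```bash
python3 -m jog '[0,-45,-20,-8,100, 0,-90,-40,-16,100, 0,-135,-60,-24,100, 0,-180,-80,-32,100, 0,-226,-98,-40,100]'; python3 -c "
from h import *
go([.479,.192,.20],-17.8)"
```

```text
time_s: 4.3
eef_pos: [0.4574, -0.0527, 0.2167]
eef_rot: [0.345, 0.618, 0.344, -0.617]
wrist_force: [1.5, -0.4, 0.4]
opening: 0.999
t 4.3 pos [ 0.4574 -0.0527  0.2167] yang -31.7 q6 0.18 F [ 1.5 -0.4  0.4] op 0.999 x [ 0.001 -0.    -1.   ] z [-0.525 -0.851 -0.001] -> shift [  16.6 -110.1 -219.5] yaw -13.9
```

```bash
python3 -m jog '[0,-20,-44,-7,100, 0,-42,-88,-14,100, 0,-66,-132,-14,100, 0,-88,-176,-14,100, 10,-110,-219,-14,100]'; python3 - <<'E'
from h import *
import cv2
s=optics.camera("scene")[:,:,::-1];t=optics.camera("top")[:,:,::-1]
cv2.imwrite("pics/s3.png",s);cv2.imwrite("pics/t3.png",t)
R=lambda i,k:cv2.resize(i,None,fx=k,fy=k,interpolation=cv2.INTER_CUBIC)
W=np.zeros((600,800,3),np.uint8)
W[:300,:400]=R(t[215:290,220:320],4);W[:300,400:]=R(s[200:320,215:375],2.5)
W[300:,:400]=R(t[170:270,410:510],4)[100:];W[300:,400:]=R(s[175:231,345:420],5.34)[:300,:400]
cv2.imwrite("pics/z3.png",W)
go([.479,.192,.116],-17.8)
E
```

```text
time_s: 4.8
eef_pos: [0.4809, 0.192, 0.208]
eef_rot: [0.416, 0.573, 0.415, -0.571]
wrist_force: [0.7, -1.2, 2.1]
opening: 0.997Traceback (most recent call last):
  File "<stdin>", line 8, in <module>
ValueError: could not broadcast input array from shape (299,400,3) into shape (300,400,3)
```

```bash
python3 - <<'E'
from h import *
import cv2
s=cv2.imread("pics/s3.png");t=cv2.imread("pics/t3.png")
R=lambda i,k:cv2.resize(i,None,fx=k,fy=k,interpolation=cv2.INTER_CUBIC)
W=np.zeros((600,800,3),np.uint8)
W[:300,:400]=R(t[215:290,220:320],4);W[:300,400:]=R(s[200:320,215:375],2.5)
W[300:,:400]=R(t[170:270,410:510],4)[100:];W[300:,400:]=R(s[175:235,345:425],5)
cv2.imwrite("pics/z3.png",W)
go([.479,.192,.116],-17.8)
E
```

```text
t 4.9 pos [0.4788 0.1948 0.2054] yang -17.6 q6 0.46 F [-0.2  0.3 -0.8] op 0.999 x [-0.001  0.002 -1.   ] z [-0.303 -0.953 -0.002] -> shift [89.4  1.1  2.7] yaw 0.2
```

View pics/z3.png

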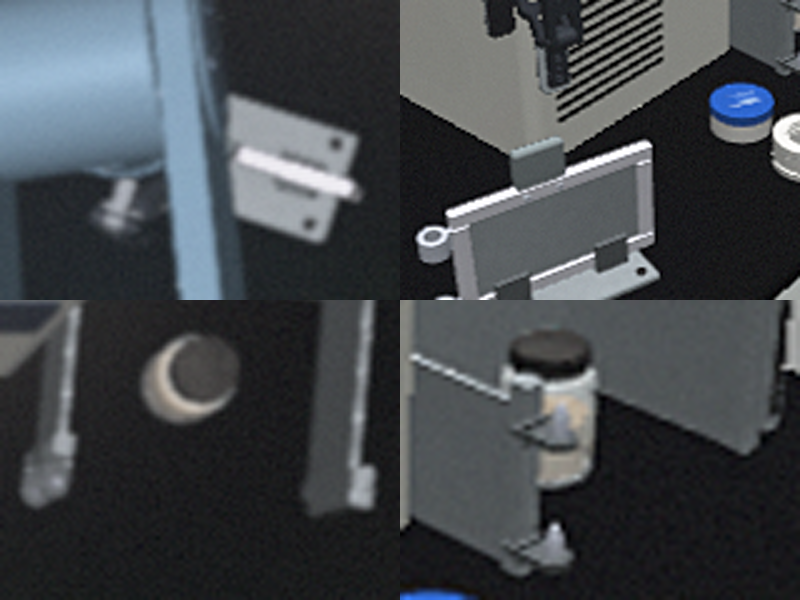

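```bash
python3 - <<'E'
from h import *
np.set_printoptions(precision=4,suppress=True)
print("hi",pz("scene",377,196.2,.110),"lo",pz("scene",375.8,219.6,.038))
print("jar",pz("top",461.3,211.4,.08), "tri?",tri(461.3,211.4,345+152/5-.4,175+37/5-.4))
for p in [(.505,-.205,.11),(.505,-.205,.038),(.505,-.213,.11)]: print(proj("top",p),proj("scene",p))
print("Rpost scene",pz("scene",345+372/5-.4,175+10/5-.4,.116))
E
python3 -m jog '[30,1,3,0,100, 60,1,3,0,100, 85,1,3,0,100, 88,1,3,0,100, 88,1,3,0,100]'
```

```text
hi [ 0.5055 -0.2046  0.11  ] lo [ 0.5079 -0.2089  0.038 ]
jar [ 0.5894 -0.3179  0.08  ] tri? (array([ 0.589 , -0.3171,  0.0829]), np.float64(0.00019643395240087969))
(np.float64(421.78255044615275), np.float64(241.138674398964)) (np.float64(377.2392747644111), np.float64(196.20091726270078))
(np.float64(417.57519019999023), np.float64(243.4525395852406)) (np.float64(375.85226575605145), np.float64(220.53177201233694))
(np.float64(424.8103311672372), np.float64(241.15200974769914)) (np.float64(379.0390078986541), np.float64(195.08004886671574))
Rpost scene [ 0.4769 -0.3617  0.116 ]
time_s: 5.4
eef_pos: [0.4798, 0.186, 0.1182]
eef_rot: [-0.415, -0.572, -0.416, 0.572]
wrist_force: [-0.6, -0.5, 0.1]
opening: 1.001
```

```bash
python3 -m jog '[0,0,-4,0,0, 0,0,-4,0,0, 0,0,-4,0,0, 0,0,-4,0,0, 0,0,-4,0,0]'; python3 -c "
from h import *
go([.479,.192,.116],-17.8)"
```

```text
time_s: 5.9
eef_pos: [0.4814, 0.1903, 0.1187]
eef_rot: [0.416, 0.572, 0.416, -0.572]
wrist_force: [2.8, -0.6, 4.0]
opening: 0.145
t 5.9 pos [0.4814 0.1903 0.1187] yang -18.0 q6 0.46 F [ 2.8 -0.6  4. ] op 0.145 x [ 0.001  0.    -1.   ] z [-0.309 -0.951 -0.   ] -> shift [ 2.7 -2.8 -0.9] yaw -0.2
```

```bash
python3 -m jog '[-8,0,0,0,0, -20,0,0,0,0, -40,0,0,0,0, -60,0,0,0,0, -60,0,0,0,0]'; python3 - <<'E'
from h import *
import cv2
s=optics.camera("scene")[:,:,::-1];t=optics.camera("top")[:,:,::-1]
cv2.imwrite("pics/s4.png",s);cv2.imwrite("pics/t4.png",t)
R=lambda i,k:cv2.resize(i,None,fx=k,fy=k,interpolation=cv2.INTER_CUBIC)
cv2.imwrite("pics/z4.png",np.hstack([R(t[215:290,220:320],4),R(s[200:340,205:345],3)[:300]]))
go([.415,.192,.179],-20.5)
E
```

```text
time_s: 6.4
eef_pos: [0.4835, 0.1906, 0.1819]
eef_rot: [0.417, 0.574, 0.415, -0.57]
wrist_force: [1.0, 0.3, -3.4]
opening: 0.127
t 6.5 pos [0.4814 0.1903 0.1786] yang -18.0 q6 0.46 F [-0.5 -1.2 -4.1] op 0.126 x [ 0.001  0.    -1.   ] z [-0.309 -0.951 -0.   ] -> shift [ -0.4 -63.7  18.9] yaw 2.5
```

View pics/z4.png

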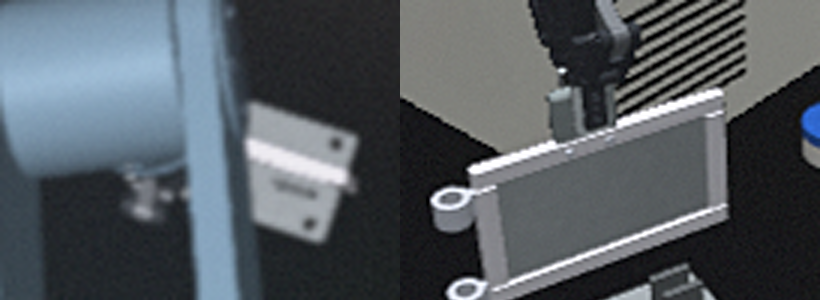

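```bash
python3 -c "
from h import *
print(pz('scene',221.7,265.7,.158),pz('scene',226.7,296.3,.086))"
python3 -m jog '[0,-4,26,0,0, 0,-9,56,0,0, 0,-14,88,0,0, 0,-18,118,1,0, 0,-23,144,2.5,0]'; python3 -m jog '[0,9,32,0,0, 0,19,64,0,0, 0,28,96,0,0, 0,38,128,0,0, 0,46,160,0,0]';  python3 -c "
from h import *
go([.415,-.28,.164],-20.5)"
```

```text
[0.51599938 0.27757734 0.158     ] [0.51552211 0.27821326 0.086     ]
time_s: 7.0
eef_pos: [0.4132, 0.0594, 0.1769]
eef_rot: [-0.402, -0.58, -0.403, 0.582]
wrist_force: [-0.2, -0.6, -2.7]
opening: 0.129
time_s: 7.5
eef_pos: [0.401, -0.1065, 0.1772]
eef_rot: [-0.403, -0.581, -0.404, 0.581]
wrist_force: [-0.1, -0.5, -3.4]
opening: 0.13
t 7.5 pos [ 0.401  -0.1065  0.1772] yang -20.5 q6 -0.19 F [-0.1 -0.5 -3.4] op 0.13 x [-0.002  0.001 -1.   ] z [-0.35  -0.937 -0.   ] -> shift [ 13.   73.8 157.6] yaw 0.0
```

```bash
python3 -m jog '[0,16,34,0,0, 0,34,72,0,0, 5,52,110,0,0, 10,70,146,0,0, 13,82,165,0,0]'; python3 -m jog '[0,0,0,0,0, 0,0,0,0,0, 0,0,0,0,0, 0,0,0,0,0, 0,0,0,0,0]'; python3 - <<'E'
from h import *
import cv2
s=optics.camera("scene")[:,:,::-1];t=optics.camera("top")[:,:,::-1]
cv2.imwrite("pics/s5.png",s);cv2.imwrite("pics/t5.png",t)
R=lambda i,k:cv2.resize(i,None,fx=k,fy=k,interpolation=cv2.INTER_CUBIC)
cv2.imwrite("pics/z5.png",np.hstack([R(t[170:295,400:500],4),R(s[160:260,350:430],5)]))
go([.4738,-.2922,.164],-20.5)
E
```

```text
time_s: 8.0
eef_pos: [0.4201, -0.2913, 0.1636]
eef_rot: [-0.402, -0.581, -0.403, 0.582]
wrist_force: [0.1, 0.7, -3.9]
opening: 0.125
time_s: 8.5
eef_pos: [0.4212, -0.288, 0.1654]
eef_rot: [0.404, 0.581, 0.403, -0.581]
wrist_force: [-0.2, -0.8, -2.2]
opening: 0.125
t 8.6 pos [ 0.4213 -0.2883  0.1655] yang -20.4 q6 -0.48 F [ 0.1 -0.3 -3.3] op 0.129 x [ 0. -0. -1.] z [-0.349 -0.937  0.   ] -> shift [  1.5  50.6 -14.7] yaw 0.1
```

View pics/z5.png

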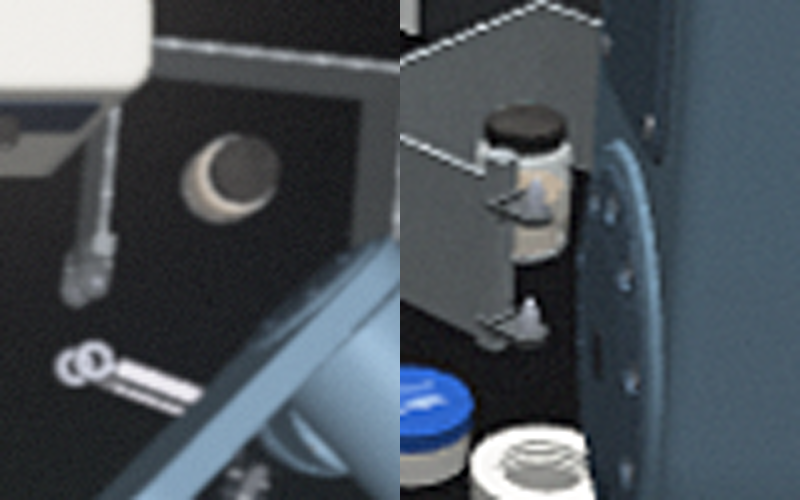

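```bash
python3 - <<'E'
from h import *
import cv2
np.set_printoptions(precision=4,suppress=True)
print("Khi",pz("top",423.6,259.9,.1448),"Klo",pz("top",418.1,261.1,.0728))
print("Kpred",.4213+.092*.349,-.2883+.092*.937)
print("pin hi/lo",pz("top",424.1,240.4,.11),pz("top",418.4,242.9,.038))
t=cv2.imread("pics/t5.png")[228:268,408:438]
cv2.imwrite("pics/z6.png",cv2.convertScaleAbs(cv2.resize(t,None,fx=15,fy=15,interpolation=cv2.INTER_CUBIC),alpha=1.3))
E
```

```text
Khi [ 0.4535 -0.2035  0.1448] Klo [ 0.454  -0.2006  0.0728]
Kpred 0.45340800000000003 -0.202096
pin hi/lo [ 0.507  -0.2111  0.11  ] [ 0.5066 -0.2073  0.038 ]
```

View pics/z6.png

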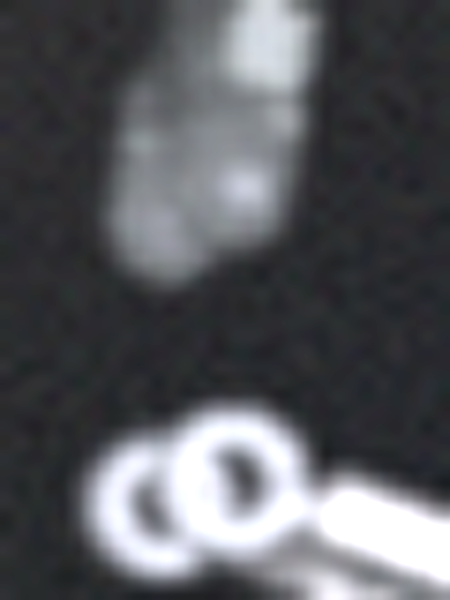

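```bash
python3 -m jog '[0,12,-3,0,0, 0,24,-6,0,0, 0,36,-9,0,0, 0,46,-11,0,0, 0,52,-12,0,0]'; python3 -m jog '[0,0,0,0,0, 0,0,0,0,0, 0,0,0,0,0, 0,0,0,0,0, 0,0,0,0,0]'; python3 - <<'E'
from h import *
import cv2
s=optics.camera("scene")[:,:,::-1];t=optics.camera("top")[:,:,::-1]
cv2.imwrite("pics/s7.png",s);cv2.imwrite("pics/t7.png",t)
R=lambda i,k:cv2.resize(i,None,fx=k,fy=k,interpolation=cv2.INTER_CUBIC)
cv2.imwrite("pics/z7.png",np.hstack([R(t[222:262,405:440],12),R(s[165:235,355:400],480/70)]))
go([.4738,-.2922,.164],-20.5)
E
```

```text
time_s: 9.1
eef_pos: [0.4754, -0.2959, 0.1652]
eef_rot: [0.403, 0.581, 0.403, -0.581]
wrist_force: [-0.3, -0.5, -3.6]
opening: 0.128
time_s: 9.6
eef_pos: [0.4737, -0.2958, 0.1654]
eef_rot: [-0.403, -0.581, -0.403, 0.581]
wrist_force: [0.1, 0.9, -3.2]
opening: 0.127
t 9.7 pos [ 0.4739 -0.2958  0.1654] yang -20.5 q6 -0.41 F [-0.  -0.7 -3.7] op 0.13 x [ 0. -0. -1.] z [-0.35  -0.937  0.   ] -> shift [ 1.4 -1.3 -3.4] yaw 0.0
```

View pics/z7.png

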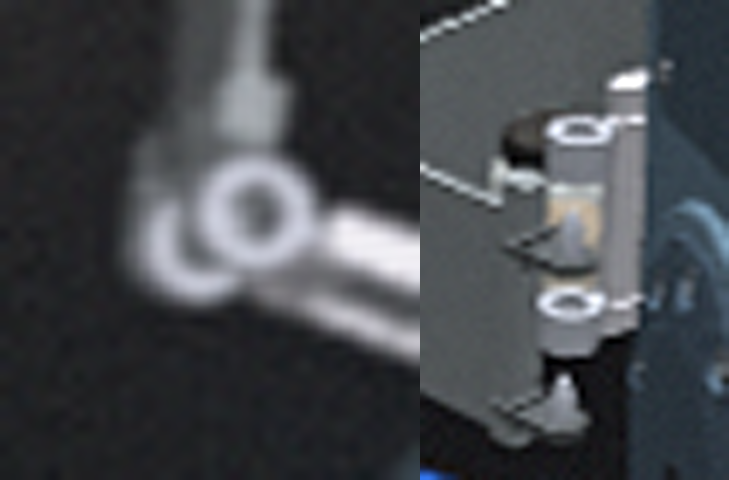

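```bash
python3 - <<'E'
from h import *
np.set_printoptions(precision=4,suppress=True)
P=lambda x,y:(355+(x-420)/6.857-.43,165+y/6.857-.43)
a=pz("scene",*P(578,130),.1447);b=pz("scene",*P(572,302),.0727);c=pz("scene",*P(573,213),.1095);d=pz("scene",*P(566,375),.0375)
print(a,b,c,d,"diff",c-a,d-b)
a=pz("top",405+258/12-.46,222+211/12-.46,.1447);print("top K",a, pz("top",405+197/12-.46,222+245/12-.46,.0727))
E
```

```text
[ 0.5068 -0.2061  0.1447] [ 0.5058 -0.2071  0.0727] [ 0.508  -0.2078  0.1095] [ 0.5093 -0.2112  0.0375] diff [ 0.0013 -0.0017 -0.0352] [ 0.0035 -0.0041 -0.0352]
top K [ 0.5071 -0.2103  0.1447] [ 0.5061 -0.2088  0.0727]
```

```bash
python3 -m jog '[5,1,0,0,0, 10,1,0,0,0, 15,1,0,0,0, 18,1,0,0,0, 21,1,0,0,0]'; python3 -m jog '[2,0,0,0,0, 4,0,0,0,0, 6,0,0,0,0, 7,0,0,0,0, 8,0,0,0,0]'; python3 -c "
from h import *
go([.4738,-.2922,.1307],-20.5)"
```

```text
time_s: 10.2
eef_pos: [0.4748, -0.296, 0.1437]
eef_rot: [-0.403, -0.581, -0.403, 0.581]
wrist_force: [-0.7, -1.2, -3.8]
opening: 0.129
time_s: 10.7
eef_pos: [0.475, -0.2962, 0.1363]
eef_rot: [0.403, 0.581, 0.403, -0.581]
wrist_force: [0.4, -0.4, -3.2]
opening: 0.134
t 10.7 pos [ 0.475  -0.2962  0.1363] yang -20.5 q6 -0.41 F [ 0.4 -0.4 -3.2] op 0.134 x [ 0. -0. -1.] z [-0.35  -0.937  0.   ] -> shift [ 5.6 -2.5 -3.3] yaw 0.0
```

```bash
python3 -m jog '[2,0,0,0,0, 4,0,0,0,0, 5,0,0,0,0, 6,0,0,0,0, 6,0,0,0,0]'; python3 -c "
from h import *
go([.4738,-.2922,.1307],-20.5)"; python3 -m jog '[0,0,0,0,15, 0,0,0,0,20, 0,0,0,0,30, 0,0,0,0,35, 0,0,0,0,35]'; python3 - <<'E'
from h import *
import cv2
s=optics.camera("scene")[:,:,::-1];t=optics.camera("top")[:,:,::-1]
R=lambda i,k:cv2.resize(i,None,fx=k,fy=k,interpolation=cv2.INTER_CUBIC)
cv2.imwrite("pics/z8.png",np.hstack([R(t[222:262,405:440],12),R(s[165:235,355:400],480/70)]))
go([.4738,-.2922,.1307],-5.5)
E
```

```text
time_s: 11.2
eef_pos: [0.475, -0.2962, 0.1304]
eef_rot: [0.403, 0.581, 0.403, -0.581]
wrist_force: [0.3, 0.4, -3.3]
opening: 0.131
t 11.2 pos [ 0.475  -0.2962  0.1304] yang -20.5 q6 -0.41 F [ 0.3  0.4 -3.3] op 0.131 x [ 0. -0. -1.] z [-0.35  -0.937 -0.   ] -> shift [-0.3 -2.5 -3.3] yaw 0.0
time_s: 11.7
eef_pos: [0.4751, -0.2962, 0.1304]
eef_rot: [0.403, 0.581, 0.403, -0.581]
wrist_force: [0.1, 0.2, 0.0]
opening: 0.351
t 11.8 pos [ 0.475  -0.2962  0.1303] yang -20.5 q6 -0.41 F [ 0.  -0.3 -0.2] op 0.347 x [ 0. -0. -1.] z [-0.35  -0.937  0.   ] -> shift [-0.4 -2.5 -3.3] yaw -15.0
```

View pics/z8.png

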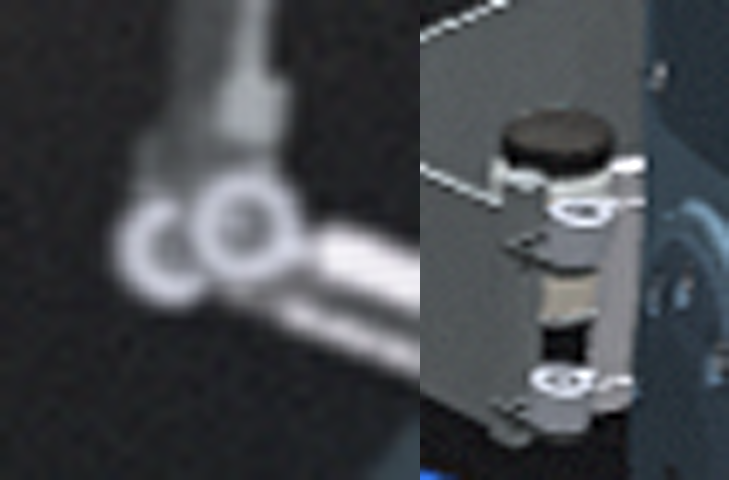

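The top view (242,225) and the scene (580,210) and (562,380) show both rings down over their pins. Next I'll push the gate shut with the loosened jaws around the tab.

```bash
python3 -m jog '[0,5,-1,-2,35, 0,10,-2,-4,35, 0,15,-3,-7,35, 0,20,-4,-10,35, 0,25,-4,-12,35]'; python3 -c "
from h import *
go([.4738,-.2922,.1307],-5.5)"
```

```text
time_s: 12.3
eef_pos: [0.5004, -0.3011, 0.1302]
eef_rot: [0.463, 0.535, 0.463, -0.535]
wrist_force: [0.3, 0.5, 0.2]
opening: 0.348
t 12.3 pos [ 0.5004 -0.3011  0.1302] yang -8.3 q6 -0.6 F [0.3 0.5 0.2] op 0.348 x [-0.  0. -1.] z [-0.144 -0.99  -0.   ] -> shift [ -0.5 -27.6  -5. ] yaw -2.8
```

```bash
python3 -m jog '[0,2,0,-1,35, 0,4,0,-2,35, 0,5,0,-3,35, 0,6,0,-3,35, 0,7,0,-3,35]'; python3 -m jog '[0,1,0,0,35, 0,2,0,0,35, 0,2,0,0,35, 0,3,0,0,35, 0,3,0,0,35]'; python3 -c "
from h import *
go([.4738,-.2922,.1307],-5.5)"
```

```text
time_s: 12.8
eef_pos: [0.5066, -0.3021, 0.1302]
eef_rot: [-0.475, -0.523, -0.476, 0.523]
wrist_force: [0.4, -0.5, 1.0]
opening: 0.35
time_s: 13.3
eef_pos: [0.5083, -0.3023, 0.1302]
eef_rot: [-0.475, -0.523, -0.477, 0.524]
wrist_force: [-7.7, 1.4, 5.3]
opening: 0.351
t 13.3 pos [ 0.5083 -0.3023  0.1302] yang -5.5 q6 -0.64 F [-7.7  1.4  5.3] op 0.351 x [-0.003  0.001 -1.   ] z [-0.095 -0.995 -0.001] -> shift [ -0.4 -35.3  -6.7] yaw 0.0
```

```bash
python3 -m jog '[0,-5,0,0,35, 0,-10,0,0,35, -10,-10,0,0,35, -40,-10,0,0,35, -90,-10,0,0,35]'; python3 -m jog '[-40,0,0,0,35, -40,-40,10,0,35, -40,-80,20,0,35, -40,-120,20,0,35, -40,-140,20,0,35]';python3 - <<'E'
from h import *
import cv2
s=optics.camera("scene")[:,:,::-1];t=optics.camera("top")[:,:,::-1]
R=lambda i,k:cv2.resize(i,None,fx=k,fy=k,interpolation=cv2.INTER_CUBIC)
cv2.imwrite("pics/s9.png",s)
cv2.imwrite("pics/z9.png",np.hstack([R(t[170:290,400:520],3.3),R(s[150:250,340:440],3.96)]))
go([.4738,-.2922,.1307],-5.5)
E
```

```text
time_s: 13.8
eef_pos: [0.4982, -0.3, 0.2185]
eef_rot: [-0.473, -0.523, -0.478, 0.523]
wrist_force: [0.4, 0.0, 0.3]
opening: 0.348
time_s: 14.3
eef_pos: [0.3565, -0.3079, 0.2611]
eef_rot: [-0.476, -0.523, -0.475, 0.524]
wrist_force: [-0.2, -0.3, -1.2]
opening: 0.351
t 14.4 pos [ 0.357  -0.3082  0.2614] yang -5.6 q6 -0.87 F [ 0.8 -0.8 -0.2] op 0.35 x [ 0.001 -0.002 -1.   ] z [-0.098 -0.995  0.001] -> shift [130.8 114.5 -27.5] yaw -0.1
```

View pics/z9.png

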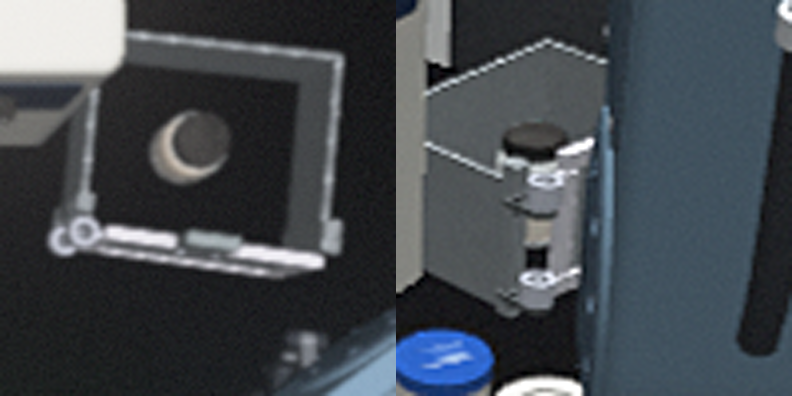

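```bash
python3 - <<'E'
from h import *
from bench import hand_in
e=pz("top",497.3,249.0,.125)
k=pz("top",400+85/3.3-.35,170+229/3.3-.35,.11)
print(e,k,"yaw",np.degrees(np.arctan2(e[0]-k[0],k[1]-e[1])))
xg=np.array([.9954,-.0958]);print("edge x_g ~",-.024+(e-k)[:2]@xg)
hand_in()
E
```

```text
[ 0.48391224 -0.39912798  0.125     ] [ 0.51061027 -0.21463236  0.11      ] yaw -8.234013148113938
edge x_g ~ -0.03290054179773472
the job is handed in; nothing more can be done
```

The job is done and handed in at about 14.5 s of the 67 s allowed. `hand_in` reports no verdict, so the points below rest on my own checks.

- **Jar:** I slid it back with partly open fingers. It stands upright at about guard x = 0.07 m, near the middle; both cameras agree to within 1 mm.
- **Gate on the pins:** I lifted it by the tab, brought it in between the lugs, and lowered it with no jamming force. Both views show the two rings down over their pins. The height was right for resting on the lugs, and the gate's weight came off the wrist when I released it.
- **Gate shut:** I pushed it by the tab with loosened jaws until the stop pushed back with about 8 N. After backing off, my reading put the free end at guard x ≈ -0.033 m (limit -0.042 m). That is roughly 9 mm short of fully shut. The difference is about 2–3 pixels in the top view, so part of it may be reading error.
- **Disagreement between measurements:** my readings of the pin and knuckle positions differed by 3–5 mm between the two cameras. The fit worked anyway.
- **Bystanders and arm:** none of the other things was touched on purpose. I did not measure whether the oil jar and spanner moved. The arm was clear of everything when I handed in.

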